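# Three nuts from the dispenser

### The job

Stand the bowl upright on the board under the spout of the nut dispenser and let go of it. Then turn the paddle knob on top of the dispenser exactly three clicks clockwise (seen from above), so that three nuts drop into the bowl, and leave the bowl standing there with the nuts in it. Do not turn the knob any further, and do not disturb the other things on the board.

Things in the scene. Friction and masses are not known exactly. Their poses are not given: they have to be found in the camera images.
- dispenser: Nut dispenser, fixed, white plastic, clear drum 128 mm across on a 126 mm square tray, lid top 169 mm above the board. Origin under the drum's vertical axis at the board's top (z = 0.016); z up; spout along -x: a boxed chute 56 mm wide to 142 mm from the axis, 61 to 125 mm above the board, free below; the column below the drum starts 22 mm from the axis. A six-pocket paddle wheel inside holds five nuts; the pocket over the outlet is empty.
- spout (a point): Centre of the spout's downward opening (33 by 48 mm, at the end of the chute), 121 mm from the drum's axis along the dispenser's -x and 61 mm above the board; nuts drop straight down here. Axes as the dispenser's.
- knob (a joint): Turn of the paddle knob, rad: 0 at the start, grows clockwise seen from above. A click is 60 degrees (1.047 rad): a sprung detent (about 0.15 N m) holds it at 0, 1.047, 2.094, 3.142 ... and pulls it to the nearest of these when let go. It has a stop just anticlockwise of 0. The next pocket's nut falls a little past the middle of each click.
- knob_grip (a point): Grip point of the black paddle knob, on the drum's axis on top, 198 mm above the board, 15 mm below the knob's top. The knob is an upright blade 64 mm long, 12 mm thick, 36 mm high (177 to 213 mm above the board). This frame turns with the knob: blade along x, thickness along y, z up; at 0 it is aligned with the dispenser's.
- bowl: White ceramic bowl, loose, about 0.22 kg, 100 mm across the rim, 45 mm high, wall 4 mm, floor 5 mm with a blunt cone 8 mm high in the middle, and one straight stub handle. Origin: centre of its underside; z up; the handle points along its -x.
- bowl_handle (a point): Grip point of the bowl's handle, 92 mm from the bowl's axis along its -x and 34 mm above its underside. The handle is a bar 16 mm wide (bowl y) and 12 mm high, reaching from the bowl's wall to 120 mm from its axis. Axes as the bowl's.
- nut_1: Brown round nut in its shell, 25 mm, loose; starts in the drum in the pocket that comes to the outlet at click 1. Origin at its centre.
- nut_2: Brown round nut in its shell, 25 mm, loose; starts in the drum in the pocket that comes to the outlet at click 2. Origin at its centre.
- nut_3: Brown round nut in its shell, 25 mm, loose; starts in the drum in the pocket that comes to the outlet at click 3. Origin at its centre.
- nut_4: Brown round nut in its shell, 25 mm, loose; starts in the drum in the pocket that comes to the outlet at click 4. Origin at its centre.
- nut_5: Brown round nut in its shell, 25 mm, loose; starts in the drum in the pocket that comes to the outlet at click 5. Origin at its centre.
- oil_bottle: Oil bottle, 62 mm across, 237 tall; a bystander, to be left alone; origin at the centre of its underside
- pepper_mill: Dark wooden pepper mill, 58 mm across, 150 tall; a bystander, to be left alone; origin at the centre of its underside
- mustard: Glass jar with a grey lid, 73 mm across, 126 tall; a bystander, to be left alone; origin at the centre of its underside
- cumin: Small spice jar with a dark cap, 42 mm across, 108 tall; a bystander, to be left alone; origin at the centre of its underside
- tea_box: Black cubic tea box, 71x73x81 mm; a bystander, to be left alone; origin at the centre of its underside
- violet_box: Flat carton, 92x55x40 mm; a bystander, to be left alone; origin at the centre of its underside
- teaspoon: Steel teaspoon lying flat, 137x28x13 mm; a bystander, to be left alone; origin at the centre of its underside

How it is judged:
By the outcome, as a careful person would: the job done as asked, in the order asked, and still so for the second after the job is handed in, with the robot touching nothing.
It also fails if it takes over 64 s, if anything falls off the work surface, if the arm or the gripper's body presses on something with over 40 N, if the wrist force passes 120 N, or if a joint passes its speed limit or range.

### The arm

A 6-joint arm with a two-finger parallel gripper is mounted at the origin on a cart in front of the work surface, level with it; the furniture and walls round the work are solid. World frame = base frame: x ahead of the robot, y to its left, z up, the work surface at z = 0. Lengths are in m, angles in rad, forces in N, time in s.
With the tool pointing down it reaches from about 0.35 to 0.875 m from the base axis. Payload 4.2 kg.
Tool frame: the origin (TCP) lies at the very end of the fingers, on their centre line; the grasp point (between the pads) lies 19 mm behind it (ctrl.hold_point_z is the z of the grasp point in the tool frame, in m); z points along the fingers, y is the line along which they close (so a half turn about z gives the same grasp; the last joint's range is limited). The gripper opens to 87 mm and grips with 3 to 60 N. Pads are 19 mm wide; open, the fingers measure 117 mm over their backs; the gripper's body (75 mm by 190 mm) begins 51 mm behind the grasp point.
Start: joints at [1.409, 0.385, 0.008, 0, -1.194, -0.259], TCP at [0.255, 0.57, 0.223] pointing down, gripper open.
Joint ranges: [-3.14, 3.14], [-1.21, 2.06], [-1.07, 1.41], [-3.16, 2.05], [-2.99, -0.16], [-3.1, 3.1]. Speed limits (rad/s): [2.79, 2.79, 3.14, 3.14, 3.14, 3.14].

### API

Orientations are given as a unit quaternion [w, x, y, z].
In Python, from rig import monitor, vision, ctrl gives the robot as it stands.
- The arm moves only by the tool move_arm, never from a script. Its argument "series" is a list of rows, each an object of numbers: "fingers": the closure, from -1 (fully open) to 1 (shut), so that 0 is half open; "dx", "dy", "dz": the shift along the tool's x, y, z in cm; "ax", "ay", "az": the turn, a rotation vector about the tool's x, y, z in degrees. In form: [{"fingers": .., "dx": .., "dy": .., "dz": .., "ax": .., "ay": .., "az": ..}, ...]. A call has exactly 5 rows; each row is the pose to reach, as a shift and turn from the pose commanded when the call began, along the tool's axes at that moment; what a row does not reach only later rows make up. A row lasts 1/10 s, in which the tool goes at most 50 mm and 8.59 degrees, less where a joint would pass 70% of its speed; a pose out of reach is approached as far as the arm can. A call with a gripper value outside its range is refused whole. The fingers move at their own pace and stop on an object; the grip force is fixed at half the most. Time passes only in rows, so rows that repeat a pose let the fingers close, or fill a call up. It gives the time, the measured TCP pose, the force, the opening and the grip force at its end, in the units of the state.
- monitor.get_state(): the state, without advancing time (a new reading comes with each control period).
- vision.get_image(name): name is "side" or "top"; returns a dict with "color" (400x640x3 uint8, red, green, blue), "fx", "fy", "cx", "cy" (pixels), "world_from_camera" (4x4, takes a point from camera to world coordinates). Camera axes: x right, y down, z forward; pixel columns grow to the right and rows downward; lengths in m; the calibration is good to about 2 mm. A picture is of the moment at which its call begins. There is no depth.
- ctrl.hand_in(): hands the job in; it is judged then, once.
The state is a dict: "time": time; "q": joint angles; "dq": joint speeds; "joint_efforts": joint torques, N m; "tool_pos": TCP position; "orientation": TCP orientation; "wrist_force": force on the tool from outside, world axes, zero at the start; "wrist_torque": the same for the moment, N m; "opening": opening from 0.0 (shut) to 1.0 (fully open); "gripper_force": force on a finger pad.
Only numpy, scipy, OpenCV 4.12 (cv2) and the standard library are available. Lean on these libraries where they do the work, as an engineer would, in place of code of your own. Each camera call takes 0.05 s, during which the arm holds its last target. There are 200 camera calls.

## Working session

There is one attempt and no reset: what is moved stays moved. The work goes in short steps, Python scripts to look and compute and a tool call to move; the robot and the scene stay as the last step left them, time stands still between calls to the robot, and variables do not carry over. Pictures are saved under pics/ and viewed, at most 10 in all, crops included, and the job is handed in when it is done.

Besides the shell and the picture viewer there is one more tool, called in YAML: its name, and indented under it one key for each argument. move_arm: Moves the arm, as the interface text tells. Its arguments: {"type":"object","properties":{"series":{"type":"array","items":{"type":"object","properties":{"fingers":{"type":"number"},"dx":{"type":"number"},"dy":{"type":"number"},"dz":{"type":"number"},"ax":{"type":"number"},"ay":{"type":"number"},"az":{"type":"number"}}}}},"required":["series"]}

```bash
mkdir -p pics
cat > h.py <<'E'
import numpy as np, cv2
from rig import monitor, vision, ctrl
def snap(cam,fn=None):
    d=vision.get_image(cam)
    if fn: cv2.imwrite('pics/'+fn,d['color'][:,:,::-1])
    return d
def ray(d,u,v):
    T=np.array(d['world_from_camera']); r=T[:3,:3]@np.array([(u-d['cx'])/d['fx'],(v-d['cy'])/d['fy'],1]); return T[:3,3],r
def onz(d,u,v,z):
    o,r=ray(d,u,v); return o+r*(z-o[2])/r[2]
def proj(d,p):
    T=np.linalg.inv(np.array(d['world_from_camera'])); c=T[:3,:3]@np.array(p)+T[:3,3]
    return np.array([d['fx']*c[0]/c[2]+d['cx'],d['fy']*c[1]/c[2]+d['cy']])
E
python3 - <<'E'
from h import *
for c in('top','side'):
    d=snap(c,c+'0.png'); np.savez(c+'0.npz',**d); print(c,np.round(d['world_from_camera'],3).tolist(),d['fx'],d['cx'],d['cy'])
s=monitor.get_state(); print(s); print(ctrl.hold_point_z)
E
```

```text
top [[-0.172, -0.955, 0.243, 0.36], [-0.985, 0.168, -0.039, -0.027], [-0.004, -0.246, -0.969, 0.999], [0.0, 0.0, 0.0, 1.0]] 394.4923701278497 325.23653240301326 205.86689728309503
side [[-0.999, 0.006, -0.04, 0.596], [0.038, 0.507, -0.861, 0.85], [0.015, -0.862, -0.506, 0.7], [0.0, 0.0, 0.0, 1.0]] 462.8157876319295 320.25199037368725 196.96346113861998
{'time': 0.1, 'q': array([ 1.40860058e+00,  3.85490482e-01,  6.78372855e-03, -4.25892070e-04,
       -1.19401928e+00, -2.58627194e-01]), 'dq': array([ 2.01841269e-04, -1.92439495e-03,  3.05434350e-03,  2.95651299e-03,
       -2.11367575e-05, -5.79886662e-04]), 'joint_efforts': array([-3.69077870e-04, -3.91689420e+01,  1.87935179e+01,  4.23195899e+00,
        1.34588726e-02, -7.88430270e-05]), 'tool_pos': array([0.25507268, 0.56999696, 0.22157213]), 'orientation': array([ 9.73269639e-04,  9.77928176e-01, -2.08939017e-01, -1.51200302e-04]), 'wrist_force': array([ 0.25334905, -0.15810529,  0.29377709]), 'wrist_torque': array([ 0.00333083, -0.04492267,  0.00743685]), 'gripper_force': 0.0, 'opening': 0.9948306075060868}
-0.0187
```

View pics/top0.png

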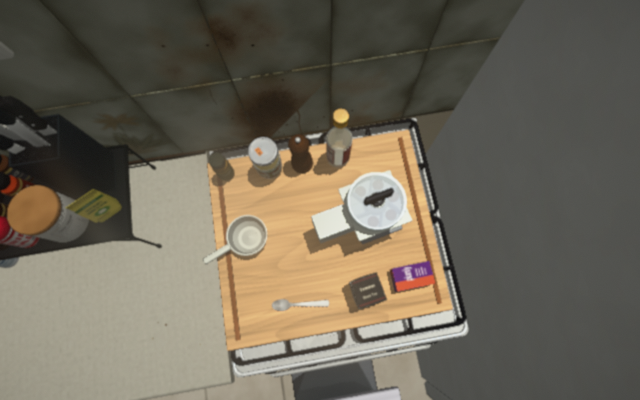

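View pics/side0.png

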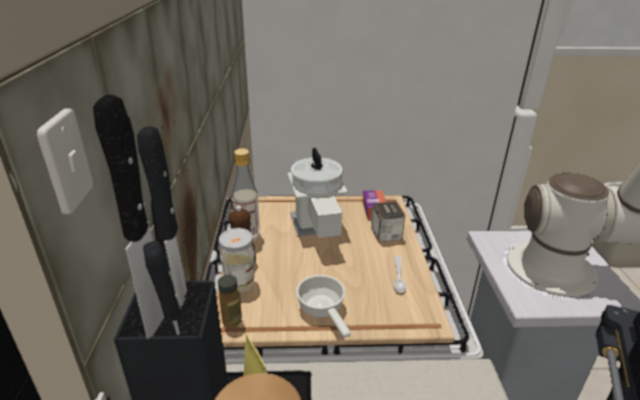

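Top: bowl rim is around (247,236) with its handle tip at (207,261), the drum is at (377,202) with the knob near (378,197), and the chute runs left to about (318,225). Side: bowl (321,297), handle tip (345,330), knob (317,158), spout (326,217). I'll measure these on enlarged crops.

Run:
```python
from h import *
t=dict(np.load('top0.npz')); s=dict(np.load('side0.npz'))
a=cv2.resize(t['color'][150:290,195:435,::-1],None,fx=3.3,fy=3.3,interpolation=cv2.INTER_CUBIC)
cv2.imwrite('pics/topc.png',a)
b=cv2.resize(s['color'][140:345,265:415,::-1],None,fx=2.9,fy=2.9,interpolation=cv2.INTER_CUBIC)
cv2.imwrite('pics/sidec.png',b)
# rough
print('rim',onz(t,247,233,.061),'tip',onz(t,207,261,.05),'knob',onz(t,378,197,.229))
print('side rim',onz(s,321,290,.061),'tip',onz(s,345,332,.05),'knob',onz(s,317,158,.214))
```

```text
rim [0.56131604 0.13281789 0.061     ] tip [0.51260033 0.2377688  0.05      ] knob [ 0.5528301  -0.16640899  0.229     ]
side rim [0.55734218 0.13638159 0.061     ] tip [0.51669515 0.23953666 0.05      ] knob [ 0.55764009 -0.16230877  0.214     ]
```

View pics/topc.png

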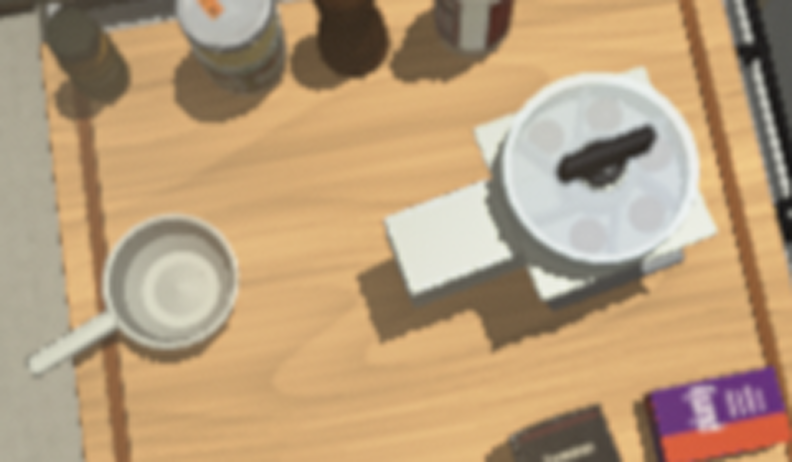

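View pics/sidec.png

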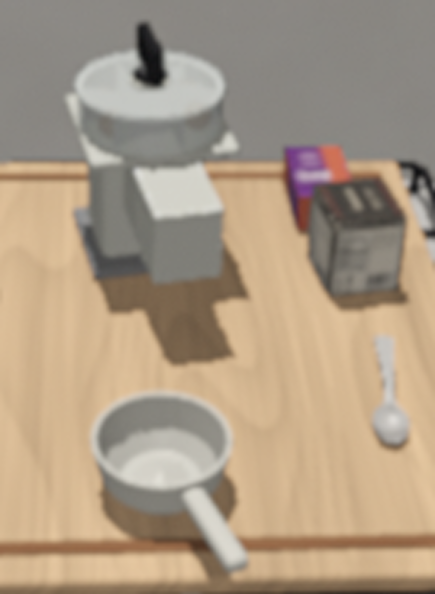

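Top crop: rim centre (171,283), handle tip (34,364), chute end corners (386,220) and (411,298), lid circle centre (600,169), knob blade running (563,170) to (650,133). Side crop: rim centre (162,437), handle tip (236,562).

Run:
```python
from h import *
t=dict(np.load('top0.npz')); s=dict(np.load('side0.npz'))
T=lambda u,v,z:onz(t,195+u/3.3-.35,150+v/3.3-.35,z)
S=lambda u,v,z:onz(s,265+u/2.9-.35,140+v/2.9-.35,z)
p=lambda n,x:print(n,np.round(x,4))
B=T(171,283,.061);H=T(34,364,.054)
p('bowl top',B);p('tip',H);p('len',np.linalg.norm((H-B)[:2]))
B2=S(162,440,.061);H2=S(237,560,.052);p('bowl side',B2);p('tip',H2);p('len',np.linalg.norm((H2-B2)[:2]))
p('rim edges',[T(104,283,.061),T(238,283,.061)]); p('side rim edges',[S(93,440,.061),S(231,440,.061)])
D=T(600,169,.185);p('drum',D);p('drum edges',[T(503,169,.185),T(697,169,.185)])
p('drum side',S(150,88,.185));p('side edges',[S(75,88,.185),S(224,88,.185)])
c1=T(386,220,.141);c2=T(411,298,.141);m=(c1+c2)/2
p('chute',[c1,c2]);p('w',np.linalg.norm(c1-c2));p('dist',np.linalg.norm((m-D)[:2]))
p('side chute bottom',[S(150,281,.077),S(219,274,.077)]); p('side top',[S(148,215,.141),S(220,208,.141)])
u=D[:2]-m[:2];p('yaw x from axis',np.degrees(np.arctan2(u[1],u[0])))
e=c1-c2;p('yaw from edge',np.degrees(np.arctan2(e[1],e[0]))-90)
k1=T(563,170,.229);k2=T(650,133,.229);p('knob',[k1,k2]);p('L',np.linalg.norm(k1-k2));e=k2-k1;p('kyaw',np.degrees(np.arctan2(e[1],e[0])))
# tray corners
p('spoon', [onz(t,278,305,.03),onz(t,328,303,.03)]); p('teabox',onz(t,370,288,.09))
p('cumin',onz(t,222,180,.016));p('mustard',onz(t,264,150,.14));p('mill',onz(t,299,140,.166));p('oil',onz(t,341,116,.253))
```

```text
bowl top [0.5557 0.1348 0.061 ]
tip [0.5153 0.2412 0.054 ]
len 0.1138
bowl side [0.5585 0.1404 0.061 ]
tip [0.5146 0.2433 0.052 ]
len 0.1119
rim edges [[0.5642 0.183  0.061 ]
 [0.5472 0.0866 0.061 ]]
side rim edges [[0.6066 0.1394 0.061 ]
 [0.5103 0.1415 0.061 ]]
drum [ 0.556  -0.1694  0.185 ]
drum edges [[ 0.5669 -0.1076  0.185 ]
 [ 0.5452 -0.2311  0.185 ]]
drum side [ 0.5591 -0.1554  0.185 ]
side edges [[ 0.622  -0.156   0.185 ]
 [ 0.4967 -0.1548  0.185 ]]
chute [[ 0.5567 -0.0275  0.141 ]
 [ 0.5014 -0.0352  0.141 ]]
w 0.0559
dist 0.1407
side chute bottom [[ 0.5618 -0.0282  0.077 ]
 [ 0.5058 -0.037   0.077 ]]
side top [[ 0.5641 -0.026   0.141 ]
 [ 0.5075 -0.0353  0.141 ]]
yaw x from axis -78.9374
yaw from edge -82.1111
knob [[ 0.5487 -0.1393  0.229 ]
 [ 0.5626 -0.1967  0.229 ]]
L 0.0591
kyaw -76.4355
spoon [[ 0.3823  0.0869  0.03  ]
 [ 0.3663 -0.0313  0.03  ]]
teabox [ 0.382  -0.1301  0.09  ]
cumin [0.722  0.1875 0.016 ]
mustard [0.7325 0.0559 0.14  ]
mill [ 0.7315 -0.0284  0.166 ]
oil [ 0.7305 -0.1223  0.253 ]
```

move_arm:
  series:
    - {"fingers":-1,"dx":2.8,"dy":4,"dz":0,"ax":0,"ay":0,"az":8.5}
    - {"fingers":-1,"dx":5.6,"dy":8,"dz":0,"ax":0,"ay":0,"az":17}
    - {"fingers":-1,"dx":8.4,"dy":12,"dz":0,"ax":0,"ay":0,"az":25.5}
    - {"fingers":-1,"dx":11.2,"dy":16,"dz":0,"ax":0,"ay":0,"az":34}
    - {"fingers":-1,"dx":14,"dy":20,"dz":0,"ax":0,"ay":0,"az":42.5}

```text
time: 0.6
tool_pos: [0.3012, 0.3285, 0.2222]
orientation: [0.0, 0.834, -0.551, 0.0]
wrist_force: [1.1, 0.6, 0.8]
opening: 0.997
gripper_force: 0.0
```

```bash
cat >> h.py <<'E'
from scipy.spatial.transform import Rotation as Ro
def st(target=None,yaw=None):
    s=monitor.get_state(); q=s['orientation']; R=Ro.from_quat([q[1],q[2],q[3],q[0]]); M=R.as_matrix()
    y=np.degrees(np.arctan2(M[1,0],M[0,0]))
    print('t',round(s['time'],2),'pos',np.round(s['tool_pos'],4),'yaw',round(y,2),'z',np.round(M[:,2],3),'open',round(s['opening'],3),'gf',np.round(s['gripper_force'],1),'F',np.round(s['wrist_force'],1),'T',np.round(s['wrist_torque'],2),'q',np.round(s['q'],2))
    if target is not None:
        print('tool shift cm',np.round(100*M.T@(np.array(target)-s['tool_pos']),2))
    if yaw is not None:
        Rt=Ro.from_euler('z',yaw,degrees=True)*Ro.from_euler('x',180,degrees=True)
        print('turn deg',np.round(np.degrees((R.inv()*Rt).as_rotvec()),2))
E
python3 -c "
from h import *
st([.525,.219,.11],-68.3)"
```

```text
t 0.6 pos [0.3012 0.3285 0.2222] yaw -66.93 z [-0.    -0.001 -1.   ] open 0.997 gf 0.0 F [1.1 0.6 0.8] T [ 0.07 -0.15  0.03] q [ 1.2   0.08 -0.41 -0.   -1.09 -0.79]
tool shift cm [ 18.84 -16.31  11.22]
turn deg [ 0.03 -0.03  1.37]
```

move_arm:
  series:
    - {"fingers":-1,"dx":3.8,"dy":-3.2,"dz":0,"az":0.5}
    - {"fingers":-1,"dx":7.6,"dy":-6.4,"dz":0,"az":1}
    - {"fingers":-1,"dx":11.4,"dy":-9.6,"dz":0,"az":1.4}
    - {"fingers":-1,"dx":15.2,"dy":-12.8,"dz":2,"az":1.4}
    - {"fingers":-1,"dx":18.8,"dy":-16.3,"dz":4,"az":1.4}

```text
schema error: expected keys fingers, dx, dy, dz, ax, ay, az
```

move_arm:
  series:
    - {"fingers":-1,"dz":3}
    - {"fingers":-1,"dz":6}
    - {"fingers":-1,"dz":9}
    - {"fingers":-1,"dz":9}
    - {"fingers":-1,"dz":9}

```text
schema error: expected keys fingers, dx, dy, dz, ax, ay, az
```

```bash
python3 -c "
from h import *
st([.525,.219,.032],-68.3)
t=snap('top');s=snap('side');np.savez('t1.npz',**t)
np.savez('s1.npz',**s)
p=[.525,.219,.09]
a=cv2.resize(t['color'][190:290,170:290,::-1],None,fx=3.3,fy=3.3,interpolation=2)
b=cv2.resize(s['color'][240:365,260:400,::-1],None,fx=2.64,fy=2.64,interpolation=2)
cv2.imwrite('pics/grasp.png',np.hstack([a,b[:330]]))"
```

```text
t 0.6 pos [0.3012 0.3285 0.2222] yaw -66.93 z [-0.    -0.001 -1.   ] open 0.997 gf 0.0 F [1.1 0.6 0.8] T [ 0.07 -0.15  0.03] q [ 1.2   0.08 -0.41 -0.   -1.09 -0.79]
tool shift cm [ 18.83 -16.31  19.02]
turn deg [ 0.03 -0.03  1.37]
```

View pics/grasp.png

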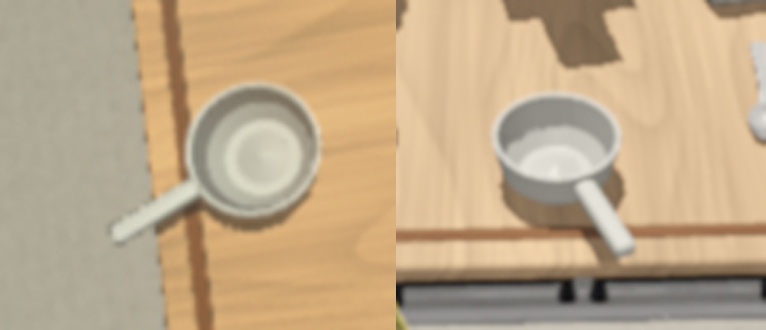

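The moves were refused because every key is required. The picture shows the bowl unmoved: rim centre at crop (254,150), handle tip at (120,236).

move_arm:
  series:
    - {"fingers":-1,"dx":3.8,"dy":-3.2,"dz":0,"ax":0,"ay":0,"az":0.5}
    - {"fingers":-1,"dx":7.6,"dy":-6.4,"dz":0,"ax":0,"ay":0,"az":1}
    - {"fingers":-1,"dx":11.4,"dy":-9.6,"dz":0,"ax":0,"ay":0,"az":1.4}
    - {"fingers":-1,"dx":15.2,"dy":-12.8,"dz":2,"ax":0,"ay":0,"az":1.4}
    - {"fingers":-1,"dx":18.8,"dy":-16.3,"dz":4,"ax":0,"ay":0,"az":1.4}

```text
time: 1.2
tool_pos: [0.5209, 0.2249, 0.1851]
orientation: [-0.001, 0.829, -0.559, 0.0]
wrist_force: [-0.2, 1.2, 0.5]
opening: 1.002
gripper_force: 0.0
```

move_arm:
  series:
    - {"fingers":-1,"dx":0,"dy":0,"dz":3,"ax":0,"ay":0,"az":0}
    - {"fingers":-1,"dx":0,"dy":0,"dz":6,"ax":0,"ay":0,"az":0}
    - {"fingers":-1,"dx":0,"dy":0,"dz":9,"ax":0,"ay":0,"az":0}
    - {"fingers":-1,"dx":0,"dy":0,"dz":9,"ax":0,"ay":0,"az":0}
    - {"fingers":-1,"dx":0,"dy":0,"dz":9,"ax":0,"ay":0,"az":0}

```text
time: 1.7
tool_pos: [0.5194, 0.2258, 0.0954]
orientation: [0.0, 0.829, -0.559, 0.0]
wrist_force: [0.1, -0.4, 0.2]
opening: 1.001
gripper_force: 0.0
```

```bash
python3 -c "
from h import *
st([.525,.219,.032],-68.3)
t=snap('top');s=snap('side');
a=cv2.resize(t['color'][190:290,170:290,::-1],None,fx=3.3,fy=3.3,interpolation=2)
b=cv2.resize(s['color'][240:365,260:400,::-1],None,fx=2.64,fy=2.64,interpolation=2)
cv2.imwrite('pics/grasp2.png',np.hstack([a,b[:330]]))"
```

```text
t 1.7 pos [0.5194 0.2258 0.0954] yaw -67.96 z [-0.    -0.001 -1.   ] open 1.001 gf 0.0 F [ 0.1 -0.4  0.2] T [0.04 0.03 0.02] q [ 0.7   0.41 -0.31  0.   -0.86 -0.31]
tool shift cm [ 0.84 -0.27  6.34]
turn deg [ 0.04 -0.05  0.34]
```

View pics/grasp2.png

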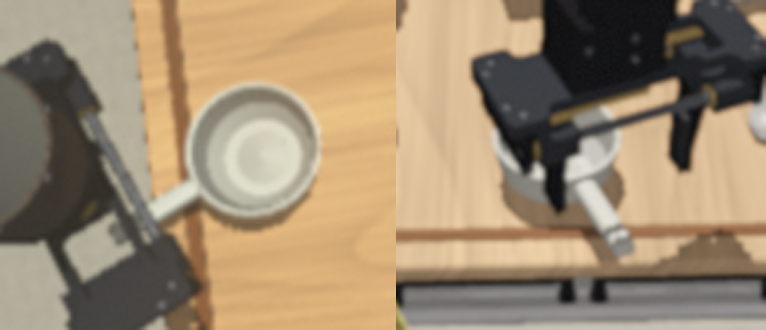

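The fingers straddle the handle: finger tips in the side crop at (555,205) and (685,165), with the handle between them running to (620,245). I'll correct 8 mm, descend and grip.

move_arm:
  series:
    - {"fingers":-1,"dx":0.8,"dy":-0.3,"dz":1,"ax":0,"ay":0,"az":0.4}
    - {"fingers":-1,"dx":0.8,"dy":-0.3,"dz":3,"ax":0,"ay":0,"az":0.4}
    - {"fingers":-1,"dx":0.8,"dy":-0.3,"dz":5,"ax":0,"ay":0,"az":0.4}
    - {"fingers":-1,"dx":0.8,"dy":-0.3,"dz":6.3,"ax":0,"ay":0,"az":0.4}
    - {"fingers":-1,"dx":0.8,"dy":-0.3,"dz":6.3,"ax":0,"ay":0,"az":0.4}

```text
time: 2.3
tool_pos: [0.5241, 0.2184, 0.0309]
orientation: [0.002, 0.827, -0.562, -0.001]
wrist_force: [-0.1, 0.3, 0.7]
opening: 1.001
gripper_force: 0.0
```

move_arm:
  series:
    - {"fingers":1,"dx":0,"dy":0,"dz":0,"ax":0,"ay":0,"az":0}
    - {"fingers":1,"dx":0,"dy":0,"dz":0,"ax":0,"ay":0,"az":0}
    - {"fingers":1,"dx":0,"dy":0,"dz":0,"ax":0,"ay":0,"az":0}
    - {"fingers":1,"dx":0,"dy":0,"dz":0,"ax":0,"ay":0,"az":0}
    - {"fingers":1,"dx":0,"dy":0,"dz":0,"ax":0,"ay":0,"az":0}

```text
time: 2.8
tool_pos: [0.525, 0.2194, 0.0328]
orientation: [-0.0, 0.827, -0.562, 0.0]
wrist_force: [0.6, 0.2, -0.4]
opening: 0.628
gripper_force: 0.0
```

move_arm:
  series:
    - {"fingers":1,"dx":0,"dy":0,"dz":0,"ax":0,"ay":0,"az":0}
    - {"fingers":1,"dx":0,"dy":0,"dz":0,"ax":0,"ay":0,"az":0}
    - {"fingers":1,"dx":0,"dy":0,"dz":0,"ax":0,"ay":0,"az":0}
    - {"fingers":1,"dx":0,"dy":0,"dz":0,"ax":0,"ay":0,"az":0}
    - {"fingers":1,"dx":0,"dy":0,"dz":0,"ax":0,"ay":0,"az":0}

```text
time: 3.3
tool_pos: [0.5249, 0.2193, 0.0323]
orientation: [0.0, 0.827, -0.562, 0.0]
wrist_force: [-0.2, -0.4, -0.7]
opening: 0.183
gripper_force: 30.0
```

```bash
python3 -c "
from h import *
st([.525,.219,.032],-68.3)"
```

```text
t 3.3 pos [0.5249 0.2193 0.0323] yaw -68.4 z [-0. -0. -1.] open 0.183 gf 30.0 F [-0.2 -0.4 -0.7] T [-0.04 -0.15  0.04] q [ 0.68  0.5  -0.36  0.   -0.72 -0.3 ]
tool shift cm [0.04 0.   0.03]
turn deg [ 0.  -0.  -0.1]
```

Gripped: the opening of 0.183 is 16 mm, the handle's width. Next a small lift, then a check.

move_arm:
  series:
    - {"fingers":1,"dx":0,"dy":0,"dz":0,"ax":0,"ay":0,"az":0}
    - {"fingers":1,"dx":0,"dy":0,"dz":-0.3,"ax":0,"ay":0,"az":0}
    - {"fingers":1,"dx":0,"dy":0,"dz":-0.6,"ax":0,"ay":0,"az":0}
    - {"fingers":1,"dx":0,"dy":0,"dz":-0.8,"ax":0,"ay":0,"az":0}
    - {"fingers":1,"dx":0,"dy":0,"dz":-0.8,"ax":0,"ay":0,"az":0}

```text
time: 3.8
tool_pos: [0.5249, 0.2194, 0.0406]
orientation: [-0.0, 0.827, -0.562, 0.0]
wrist_force: [-0.4, 0.3, -2.6]
opening: 0.18
gripper_force: 30.0
```

```bash
python3 -c "
from h import *
st([.525-.021,.219-.186,.040],-68.3)
t=snap('top');s=snap('side');
a=cv2.resize(t['color'][190:290,170:290,::-1],None,fx=3.3,fy=3.3,interpolation=2)
b=cv2.resize(s['color'][240:365,260:400,::-1],None,fx=2.64,fy=2.64,interpolation=2)
cv2.imwrite('pics/lift.png',np.hstack([a,b[:330]]))"
```

```text
t 3.8 pos [0.5249 0.2194 0.0406] yaw -68.42 z [ 0.  0. -1.] open 0.18 gf 30.0 F [-0.4  0.3 -2.6] T [ 0.21  0.02 -0.02] q [ 0.68  0.49 -0.35 -0.   -0.73 -0.3 ]
tool shift cm [16.56  8.8   0.06]
turn deg [-0.03  0.01 -0.12]
```

View pics/lift.png

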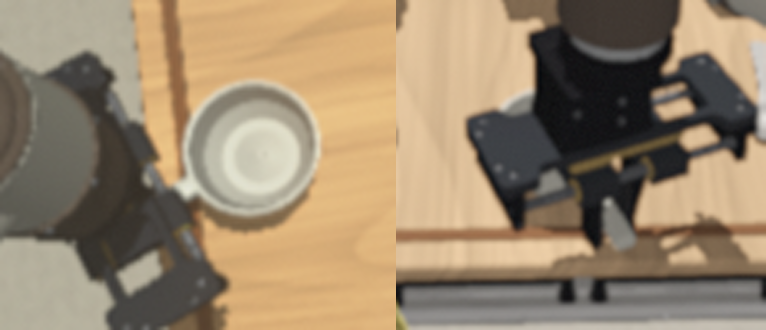

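The bowl is off the board (wrist -2.6 N, about its weight) and level, with its rim centre at crop (252,148). I'll carry it under the spout in steady steps.

move_arm:
  series:
    - {"fingers":1,"dx":1,"dy":0.5,"dz":0,"ax":0,"ay":0,"az":0}
    - {"fingers":1,"dx":3,"dy":1.6,"dz":0,"ax":0,"ay":0,"az":0}
    - {"fingers":1,"dx":5.5,"dy":3,"dz":0,"ax":0,"ay":0,"az":0}
    - {"fingers":1,"dx":8,"dy":4.3,"dz":0,"ax":0,"ay":0,"az":0}
    - {"fingers":1,"dx":9,"dy":4.9,"dz":0,"ax":0,"ay":0,"az":0}

```text
time: 4.4
tool_pos: [0.5109, 0.1147, 0.04]
orientation: [0.001, 0.826, -0.563, -0.001]
wrist_force: [-0.1, -0.1, -2.4]
opening: 0.18
gripper_force: 30.0
```

move_arm:
  series:
    - {"fingers":1,"dx":1.5,"dy":0.8,"dz":0,"ax":0,"ay":0,"az":0}
    - {"fingers":1,"dx":3.3,"dy":1.8,"dz":0,"ax":0,"ay":0,"az":0}
    - {"fingers":1,"dx":5.2,"dy":2.8,"dz":0,"ax":0,"ay":0,"az":0}
    - {"fingers":1,"dx":6.7,"dy":3.6,"dz":0,"ax":0,"ay":0,"az":0}
    - {"fingers":1,"dx":7.2,"dy":3.9,"dz":0,"ax":0,"ay":0,"az":0}

```text
time: 4.9
tool_pos: [0.5021, 0.0348, 0.0403]
orientation: [0.0, 0.827, -0.563, -0.0]
wrist_force: [0.5, -1.0, -2.6]
opening: 0.177
gripper_force: 30.0
```

```bash
python3 -c "
from h import *
st([.5034,.0364,.032],-68.4)
t=snap('top');s=snap('side');
a=cv2.resize(t['color'][160:280,260:400,::-1],None,fx=2.8,fy=2.8,interpolation=2)
b=cv2.resize(s['color'][170:290,270:410,::-1],None,fx=2.8,fy=2.8,interpolation=2)
cv2.imwrite('pics/under.png',np.hstack([a,b]))"
```

```text
t 4.9 pos [0.5021 0.0348 0.0403] yaw -68.5 z [-0.001 -0.    -1.   ] open 0.177 gf 30.0 F [ 0.5 -1.  -2.6] T [ 0.17  0.   -0.02] q [ 0.39  0.4  -0.51 -0.   -0.66 -0.02]
tool shift cm [-0.1  -0.18  0.83]
turn deg [ 0.04  0.   -0.1 ]
```

View pics/under.png

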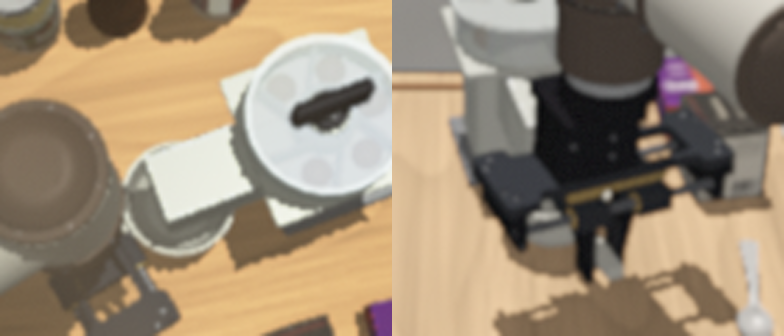

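The bowl is under the chute. In the top crop its rim spans about x from 123 and y 140 to 256, so the centre is near (180,198). I'll compare that with the spout.

```bash
python3 -c "
from h import *
t=dict(np.load('t1.npz'))
f=lambda u,v,z:onz(t,260+u/2.8-.35,160+v/2.8-.35,z)
print('bowl',f(180,198,.069),'left',f(123,198,.069),'bot',f(180,256,.069))
c1=f(148,165,.141);c2=f(177,223,.141);print(c1,c2)
d=f(320,117,.185);print('drum',d);m=(c1+c2)/2;n=(m-d)[:2];n/=np.linalg.norm(n);print('spout',m[:2]-.021*n,n)"
```

```text
bowl [ 0.53407836 -0.05092939  0.069     ] left [ 0.54251065 -0.00290797  0.069     ] bot [ 0.48508948 -0.0424039   0.069     ]
[ 0.55127441 -0.02860753  0.141     ] [ 0.50140487 -0.04336244  0.141     ]
drum [ 0.55571629 -0.16381396  0.185     ]
spout [ 0.53104309 -0.05645149] [-0.22397378  0.97459517]
```

Bowl (0.534,-0.051) against the earlier spout estimate (0.536,-0.049) agrees within a few mm. I'll back off 2 mm, lower and release.

move_arm:
  series:
    - {"fingers":1,"dx":-0.2,"dy":-0.1,"dz":0.2,"ax":0,"ay":0,"az":0}
    - {"fingers":1,"dx":-0.2,"dy":-0.1,"dz":0.4,"ax":0,"ay":0,"az":0}
    - {"fingers":1,"dx":-0.2,"dy":-0.1,"dz":0.6,"ax":0,"ay":0,"az":0}
    - {"fingers":1,"dx":-0.2,"dy":-0.1,"dz":0.8,"ax":0,"ay":0,"az":0}
    - {"fingers":1,"dx":-0.2,"dy":-0.1,"dz":0.8,"ax":0,"ay":0,"az":0}

```text
time: 5.5
tool_pos: [0.5031, 0.039, 0.0324]
orientation: [-0.0, 0.827, -0.562, 0.0]
wrist_force: [-0.5, 1.0, -0.3]
opening: 0.18
gripper_force: 30.0
```

move_arm:
  series:
    - {"fingers":1,"dx":0,"dy":0,"dz":0,"ax":0,"ay":0,"az":0}
    - {"fingers":0.2,"dx":0,"dy":0,"dz":0,"ax":0,"ay":0,"az":0}
    - {"fingers":0.2,"dx":0,"dy":0,"dz":0,"ax":0,"ay":0,"az":0}
    - {"fingers":0.2,"dx":0,"dy":0,"dz":0,"ax":0,"ay":0,"az":0}
    - {"fingers":0.2,"dx":0,"dy":0,"dz":0,"ax":0,"ay":0,"az":0}

```text
time: 6.0
tool_pos: [0.503, 0.0384, 0.0325]
orientation: [-0.0, 0.827, -0.562, 0.0]
wrist_force: [-0.2, -0.3, 0.6]
opening: 0.381
gripper_force: 0.0
```

move_arm:
  series:
    - {"fingers":0.2,"dx":0,"dy":0,"dz":-1,"ax":0,"ay":0,"az":0}
    - {"fingers":0.2,"dx":0,"dy":0,"dz":-3,"ax":0,"ay":0,"az":0}
    - {"fingers":0.2,"dx":0,"dy":0,"dz":-6,"ax":0,"ay":0,"az":0}
    - {"fingers":0.2,"dx":0,"dy":0,"dz":-10,"ax":0,"ay":0,"az":0}
    - {"fingers":0.2,"dx":0,"dy":0,"dz":-14,"ax":0,"ay":0,"az":0}

```text
time: 6.5
tool_pos: [0.5025, 0.0383, 0.1744]
orientation: [0.0, 0.827, -0.562, 0.0]
wrist_force: [1.2, 0.4, -0.4]
opening: 0.4
gripper_force: 0.0
```

```bash
python3 -c "
from h import *
st([.557,-.167,.26],-79)"
```

```text
t 6.5 pos [0.5025 0.0383 0.1744] yaw -68.4 z [-0. -0. -1.] open 0.4 gf 0.0 F [ 1.2  0.4 -0.4] T [ 0.14 -0.15  0.05] q [ 0.4   0.22 -0.36  0.   -0.99 -0.02]
tool shift cm [21.09  2.49 -8.55]
turn deg [ 1.00e-02 -1.00e-02  1.06e+01]
```

move_arm:
  series:
    - {"fingers":0,"dx":0,"dy":0,"dz":-5,"ax":0,"ay":0,"az":2}
    - {"fingers":0,"dx":1,"dy":0.2,"dz":-9.5,"ax":0,"ay":0,"az":4}
    - {"fingers":0,"dx":5,"dy":0.7,"dz":-9.5,"ax":0,"ay":0,"az":6}
    - {"fingers":0,"dx":9,"dy":1.2,"dz":-9.5,"ax":0,"ay":0,"az":8}
    - {"fingers":0,"dx":13,"dy":1.6,"dz":-9.5,"ax":0,"ay":0,"az":10}

```text
time: 7.0
tool_pos: [0.5358, -0.0894, 0.269]
orientation: [-0.001, 0.775, -0.632, 0.001]
wrist_force: [0.0, -0.1, 0.5]
opening: 0.5
gripper_force: 0.0
```

move_arm:
  series:
    - {"fingers":0,"dx":3,"dy":-0.1,"dz":0,"ax":0,"ay":0,"az":0}
    - {"fingers":0,"dx":6,"dy":-0.3,"dz":0,"ax":0,"ay":0,"az":0}
    - {"fingers":0,"dx":8,"dy":-0.5,"dz":0,"ax":0,"ay":0,"az":0}
    - {"fingers":0,"dx":8,"dy":-0.5,"dz":0,"ax":0,"ay":0,"az":0}
    - {"fingers":0,"dx":8,"dy":-0.5,"dz":0,"ax":0,"ay":0,"az":0}

```text
time: 7.5
tool_pos: [0.5564, -0.1658, 0.2676]
orientation: [-0.0, 0.775, -0.632, -0.0]
wrist_force: [0.6, 0.6, -0.4]
opening: 0.5
gripper_force: 0.0
```

```bash
python3 -c "
from h import *
st([.557,-.167,.196],-78.5)
t=snap('top');s=snap('side');np.savez('s2.npz',**s);np.savez('t2.npz',**t)
a=cv2.resize(t['color'][160:280,260:400,::-1],None,fx=2.8,fy=2.8,interpolation=2)
b=cv2.resize(s['color'][120:240,250:390,::-1],None,fx=2.8,fy=2.8,interpolation=2)
cv2.imwrite('pics/knob.png',np.hstack([a,b]))"
```

```text
t 7.5 pos [ 0.5564 -0.1658  0.2676] yaw -78.47 z [-0.  0. -1.] open 0.5 gf 0.0 F [ 0.6  0.6 -0.4] T [ 0.09 -0.04 -0.  ] q [-0.01  0.28 -0.03 -0.   -1.26  0.21]
tool shift cm [ 0.13 -0.03  7.16]
turn deg [0.   0.02 0.03]
```

View pics/knob.png

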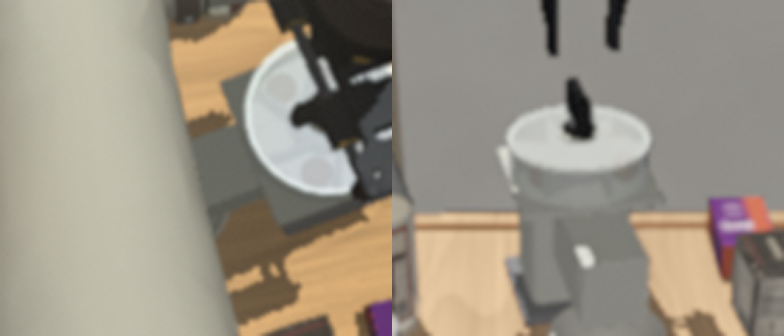

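Side crop: finger tips at (551,50) and (613,45), knob top near (574,82), lid centre (578,138), so the knob sits between the fingers. Quick check of the lateral offset from the pixels.

```bash
python3 -c "
from h import *
s=dict(np.load('s2.npz'))
for p in([.5564,-.1658,.2676],[.557,-.167,.229],[.557,-.167,.193],[.557,-.167,.185]):
    u=proj(s,p); print(p,(u-[250,120])*2.8+[392,0]+1)"
```

```text
[0.5564, -0.1658, 0.2676] [582.65563559  48.24331294]
[0.557, -0.167, 0.229] [581.36656821  89.27707098]
[0.557, -0.167, 0.193] [580.88589074 126.7763992 ]
[0.557, -0.167, 0.185] [580.78116408 134.94649146]
```

move_arm:
  series:
    - {"fingers":0,"dx":0.1,"dy":-0.1,"dz":2,"ax":0,"ay":0,"az":0}
    - {"fingers":0,"dx":0.1,"dy":-0.1,"dz":4,"ax":0,"ay":0,"az":0}
    - {"fingers":0,"dx":0.1,"dy":-0.1,"dz":6,"ax":0,"ay":0,"az":0}
    - {"fingers":0,"dx":0.1,"dy":-0.1,"dz":7,"ax":0,"ay":0,"az":0}
    - {"fingers":0,"dx":0.1,"dy":-0.1,"dz":7,"ax":0,"ay":0,"az":0}

```text
time: 8.1
tool_pos: [0.5571, -0.1656, 0.1962]
orientation: [0.001, 0.775, -0.632, -0.001]
wrist_force: [-0.4, 0.5, 0.4]
opening: 0.5
gripper_force: 0.0
```

move_arm:
  series:
    - {"fingers":1,"dx":0,"dy":0,"dz":0,"ax":0,"ay":0,"az":0}
    - {"fingers":1,"dx":0,"dy":0,"dz":0,"ax":0,"ay":0,"az":0}
    - {"fingers":1,"dx":0,"dy":0,"dz":0,"ax":0,"ay":0,"az":0}
    - {"fingers":1,"dx":0,"dy":0,"dz":0,"ax":0,"ay":0,"az":0}
    - {"fingers":1,"dx":0,"dy":0,"dz":0,"ax":0,"ay":0,"az":0}

```text
time: 8.6
tool_pos: [0.558, -0.1665, 0.198]
orientation: [-0.0, 0.775, -0.632, 0.0]
wrist_force: [-1.1, 1.1, 0.3]
opening: 0.171
gripper_force: 30.0
```

```bash
python3 -c "
from h import *
st([.557,-.167,.196],-78.5)"
```

```text
t 8.6 pos [ 0.558  -0.1665  0.198 ] yaw -78.41 z [ 0.001 -0.    -1.   ] open 0.171 gf 30.0 F [-1.1  1.1  0.3] T [0.12 0.13 0.02] q [-0.01  0.33 -0.14  0.   -1.1   0.21]
tool shift cm [0.03 0.11 0.2 ]
turn deg [-0.03 -0.02  0.09]
```

move_arm:
  series:
    - {"fingers":1,"dx":0,"dy":0,"dz":0,"ax":0,"ay":0,"az":0}
    - {"fingers":1,"dx":0,"dy":0,"dz":0,"ax":0,"ay":0,"az":0}
    - {"fingers":1,"dx":0,"dy":0,"dz":0,"ax":0,"ay":0,"az":4}
    - {"fingers":1,"dx":0,"dy":0,"dz":0,"ax":0,"ay":0,"az":8}
    - {"fingers":1,"dx":0,"dy":0,"dz":0,"ax":0,"ay":0,"az":12}

```text
time: 9.1
tool_pos: [0.5587, -0.1664, 0.1979]
orientation: [0.0, -0.704, 0.71, -0.001]
wrist_force: [-0.3, 0.4, 2.6]
opening: 0.168
gripper_force: 30.1
```

```bash
python3 -c "
from h import *
st()"
```

```text
t 9.1 pos [ 0.5587 -0.1664  0.1979] yaw -90.46 z [ 0.002 -0.001 -1.   ] open 0.168 gf 30.1 F [-0.3  0.4  2.6] T [ 0.18 -0.04  0.34] q [-0.01  0.33 -0.14  0.   -1.1   0.  ]
```

move_arm:
  series:
    - {"fingers":1,"dx":0,"dy":0,"dz":0,"ax":0,"ay":0,"az":2}
    - {"fingers":1,"dx":0,"dy":0,"dz":0,"ax":0,"ay":0,"az":4}
    - {"fingers":1,"dx":0,"dy":0,"dz":0,"ax":0,"ay":0,"az":6}
    - {"fingers":1,"dx":0,"dy":0,"dz":0,"ax":0,"ay":0,"az":8}
    - {"fingers":1,"dx":0,"dy":0,"dz":0,"ax":0,"ay":0,"az":8}

```text
time: 9.6
tool_pos: [0.559, -0.1664, 0.1979]
orientation: [0.001, -0.654, 0.757, -0.001]
wrist_force: [1.5, -0.9, 2.4]
opening: 0.167
gripper_force: 30.0
```

```bash
python3 -c "
from h import *
st()"
```

```text
t 9.6 pos [ 0.559  -0.1664  0.1979] yaw -98.35 z [ 0.003 -0.    -1.   ] open 0.167 gf 30.0 F [ 1.5 -0.9  2.4] T [ 0.18 -0.45  0.27] q [-0.01  0.33 -0.14  0.   -1.1  -0.13]
```

move_arm:
  series:
    - {"fingers":1,"dx":0,"dy":0,"dz":0,"ax":0,"ay":0,"az":5}
    - {"fingers":1,"dx":0,"dy":0,"dz":0,"ax":0,"ay":0,"az":10}
    - {"fingers":1,"dx":0,"dy":0,"dz":0,"ax":0,"ay":0,"az":15}
    - {"fingers":1,"dx":0,"dy":0,"dz":0,"ax":0,"ay":0,"az":20}
    - {"fingers":1,"dx":0,"dy":0,"dz":0,"ax":0,"ay":0,"az":25}

```text
time: 10.1
tool_pos: [0.5601, -0.1668, 0.198]
orientation: [0.002, -0.473, 0.881, -0.002]
wrist_force: [3.6, -0.3, 1.0]
opening: 0.165
gripper_force: 30.0
```

```bash
python3 -c "
from h import *
st()"
```

```text
t 10.1 pos [ 0.5601 -0.1668  0.198 ] yaw -123.53 z [ 0.005 -0.001 -1.   ] open 0.165 gf 30.0 F [ 3.6 -0.3  1. ] T [-0.4  -1.23  0.12] q [-0.01  0.33 -0.14  0.   -1.1  -0.57]
```

move_arm:
  series:
    - {"fingers":1,"dx":0,"dy":0,"dz":0,"ax":0,"ay":0,"az":4}
    - {"fingers":1,"dx":0,"dy":0,"dz":0,"ax":0,"ay":0,"az":8}
    - {"fingers":1,"dx":0,"dy":0,"dz":0,"ax":0,"ay":0,"az":12}
    - {"fingers":1,"dx":0,"dy":0,"dz":0,"ax":0,"ay":0,"az":15}
    - {"fingers":1,"dx":0,"dy":0,"dz":0,"ax":0,"ay":0,"az":15}

```text
time: 10.6
tool_pos: [0.5606, -0.1673, 0.198]
orientation: [0.003, -0.355, 0.935, -0.002]
wrist_force: [5.2, -3.0, -0.7]
opening: 0.169
gripper_force: 30.0
```

```bash
python3 -c "
from h import *
st()"
```

```text
t 10.6 pos [ 0.5606 -0.1673  0.198 ] yaw -138.41 z [ 0.006 -0.002 -1.   ] open 0.169 gf 30.0 F [ 5.2 -3.  -0.7] T [-0.87 -1.53  0.03] q [-0.01  0.33 -0.14  0.   -1.1  -0.83]
```

```bash
cat >> h.py <<'E'
def brown(d,box):
    u0,u1,v0,v1=box; c=d['color'][v0:v1,u0:u1]
    h=cv2.cvtColor(c,cv2.COLOR_RGB2HSV); m=((h[...,0]<20)&(h[...,1]>90)&(h[...,2]<150)).astype('uint8')
    n,l,s,ce=cv2.connectedComponentsWithStats(m); return [(s[i,4],np.round(ce[i]+[u0,v0],1).tolist()) for i in range(1,n) if s[i,4]>3]
E
python3 -c "
from h import *
s=snap('side');o=dict(np.load('s2.npz'));np.savez('s3.npz',**s)
uc=proj(s,[.535,-.047,.03]);print('bowl px',uc)
b=(295,360,205,265)
print(brown(o,b));print(brown(s,b))
dd=cv2.absdiff(s['color'],o['color']).max(2)[205:265,295:360]; m=(dd>25).astype('uint8'); n,l,st_,ce=cv2.connectedComponentsWithStats(m); print([(st_[i].tolist(),(ce[i]+[295,205]).round(1).tolist()) for i in range(1,n) if st_[i,4]>5])
ys,xs=np.nonzero(m); print([ (x+295,y+205,s['color'][y+205,x+295].tolist()) for x,y in list(zip(xs,ys))[:60:6]])
"
```

```text
bowl px [327.06008797 247.89048092]
[(np.int32(280), [351.7, 252.2]), (np.int32(36), [357.5, 236.0]), (np.int32(297), [307.0, 252.0])]
[(np.int32(10), [344.3, 229.5]), (np.int32(35), [302.5, 241.2]), (np.int32(214), [351.6, 253.4]), (np.int32(22), [316.9, 245.0]), (np.int32(90), [320.6, 261.8])]
[([18, 0, 10, 11, 55], [317.8, 210.1]), ([0, 21, 2, 6, 10], [295.4, 228.5]), ([10, 24, 8, 11, 40], [308.3, 234.0]), ([52, 25, 13, 18, 121], [354.2, 237.3]), ([0, 34, 15, 20, 211], [301.2, 249.8]), ([18, 37, 12, 10, 56], [318.4, 246.2]), ([62, 43, 3, 6, 17], [358.1, 250.4]), ([60, 50, 5, 10, 39], [357.4, 260.0])]
[(np.int64(313), np.int64(205), [165, 165, 156]), (np.int64(315), np.int64(206), [213, 212, 204]), (np.int64(314), np.int64(208), [151, 151, 144]), (np.int64(317), np.int64(209), [151, 150, 143]), (np.int64(318), np.int64(210), [125, 125, 117]), (np.int64(318), np.int64(211), [123, 123, 116]), (np.int64(318), np.int64(212), [125, 124, 118]), (np.int64(318), np.int64(213), [125, 124, 117]), (np.int64(318), np.int64(214), [127, 126, 120]), (np.int64(320), np.int64(215), [136, 135, 129])]
```

A brown patch has newly appeared inside the bowl at side (317,245), so nut 1 is in. Now click 2, with a small trim to relieve the side force.

move_arm:
  series:
    - {"fingers":1,"dx":-0.1,"dy":-0.1,"dz":0,"ax":0,"ay":0,"az":6}
    - {"fingers":1,"dx":-0.15,"dy":-0.15,"dz":0,"ax":0,"ay":0,"az":12}
    - {"fingers":1,"dx":-0.15,"dy":-0.15,"dz":0,"ax":0,"ay":0,"az":18}
    - {"fingers":1,"dx":-0.15,"dy":-0.15,"dz":0,"ax":0,"ay":0,"az":24}
    - {"fingers":1,"dx":-0.15,"dy":-0.15,"dz":0,"ax":0,"ay":0,"az":30}

```text
time: 11.15
tool_pos: [0.562, -0.1682, 0.198]
orientation: [0.002, -0.1, 0.995, -0.002]
wrist_force: [4.2, -7.0, -0.7]
opening: 0.167
gripper_force: 30.3
```

move_arm:
  series:
    - {"fingers":1,"dx":0,"dy":0,"dz":0,"ax":0,"ay":0,"az":7}
    - {"fingers":1,"dx":0,"dy":0,"dz":0,"ax":0,"ay":0,"az":14}
    - {"fingers":1,"dx":0,"dy":0,"dz":0,"ax":0,"ay":0,"az":21}
    - {"fingers":1,"dx":0,"dy":0,"dz":0,"ax":0,"ay":0,"az":28}
    - {"fingers":1,"dx":0,"dy":0,"dz":0,"ax":0,"ay":0,"az":30}

```text
time: 11.65
tool_pos: [0.5619, -0.17, 0.1981]
orientation: [0.003, 0.161, 0.987, -0.002]
wrist_force: [4.5, -12.1, -2.1]
opening: 0.17
gripper_force: 30.0
```

move_arm:
  series:
    - {"fingers":1,"dx":0,"dy":0,"dz":0,"ax":0,"ay":0,"az":0}
    - {"fingers":1,"dx":0,"dy":0,"dz":0,"ax":0,"ay":0,"az":0}
    - {"fingers":1,"dx":0,"dy":0,"dz":0,"ax":0,"ay":0,"az":0}
    - {"fingers":1,"dx":0,"dy":0,"dz":0,"ax":0,"ay":0,"az":0}
    - {"fingers":1,"dx":0,"dy":0,"dz":0,"ax":0,"ay":0,"az":0}

```text
time: 12.15
tool_pos: [0.5619, -0.17, 0.1981]
orientation: [0.003, 0.16, 0.987, -0.002]
wrist_force: [2.9, -11.1, -1.8]
opening: 0.168
gripper_force: 30.0
```

```bash
python3 -c "
from h import *
st([.56,-.167,.197],-258.5)
s=snap('side');np.savez('s4.npz',**s)
o=dict(np.load('s2.npz'))
for r in o,dict(np.load('s3.npz')),s: print(brown(r,(308,346,236,262)))
"
```

```text
t 12.15 pos [ 0.5619 -0.17    0.1981] yaw 161.6 z [ 0.004 -0.006 -1.   ] open 0.168 gf 30.0 F [  2.9 -11.1  -1.8] T [-3.5  -1.38  0.02] q [-0.02  0.34 -0.13  0.01 -1.1  -1.88]
tool shift cm [0.28 0.22 0.11]
turn deg [-2.00e-02  4.30e-01  6.01e+01]
[(np.int32(37), [311.8, 258.1]), (np.int32(7), [344.7, 255.1])]
[(np.int32(22), [316.9, 245.0]), (np.int32(7), [344.7, 255.1]), (np.int32(29), [312.8, 259.0])]
[(np.int32(16), [317.5, 245.3]), (np.int32(20), [335.2, 246.4]), (np.int32(39), [311.4, 258.3]), (np.int32(7), [344.7, 255.1])]
```

Two nuts are now in the bowl, at (317,245) and (335,246). Trim toward -y to ease the 11 N side load, then the third click.

move_arm:
  series:
    - {"fingers":1,"dx":-0.1,"dy":-0.2,"dz":0,"ax":0,"ay":0,"az":6}
    - {"fingers":1,"dx":-0.2,"dy":-0.3,"dz":0,"ax":0,"ay":0,"az":12}
    - {"fingers":1,"dx":-0.2,"dy":-0.3,"dz":0,"ax":0,"ay":0,"az":18}
    - {"fingers":1,"dx":-0.2,"dy":-0.3,"dz":0,"ax":0,"ay":0,"az":24}
    - {"fingers":1,"dx":-0.2,"dy":-0.3,"dz":0,"ax":0,"ay":0,"az":30}

```text
time: 12.7
tool_pos: [0.5612, -0.1717, 0.198]
orientation: [0.001, 0.411, 0.912, -0.001]
wrist_force: [0.7, -5.7, 1.8]
opening: 0.172
gripper_force: 30.3
```

move_arm:
  series:
    - {"fingers":1,"dx":0,"dy":0,"dz":0,"ax":0,"ay":0,"az":7}
    - {"fingers":1,"dx":0,"dy":0,"dz":0,"ax":0,"ay":0,"az":14}
    - {"fingers":1,"dx":0,"dy":0,"dz":0,"ax":0,"ay":0,"az":21}
    - {"fingers":1,"dx":0,"dy":0,"dz":0,"ax":0,"ay":0,"az":28}
    - {"fingers":1,"dx":0,"dy":0,"dz":0,"ax":0,"ay":0,"az":30}

```text
time: 13.2
tool_pos: [0.5595, -0.1726, 0.1979]
orientation: [-0.0, 0.633, 0.774, -0.003]
wrist_force: [-2.6, -7.9, 3.1]
opening: 0.168
gripper_force: 30.0
```

move_arm:
  series:
    - {"fingers":1,"dx":0,"dy":0,"dz":0,"ax":0,"ay":0,"az":0}
    - {"fingers":1,"dx":0,"dy":0,"dz":0,"ax":0,"ay":0,"az":0}
    - {"fingers":1,"dx":0,"dy":0,"dz":0,"ax":0,"ay":0,"az":0}
    - {"fingers":1,"dx":0,"dy":0,"dz":0,"ax":0,"ay":0,"az":0}
    - {"fingers":1,"dx":0,"dy":0,"dz":0,"ax":0,"ay":0,"az":0}

```text
time: 13.7
tool_pos: [0.5595, -0.1727, 0.1979]
orientation: [-0.0, 0.632, 0.775, -0.003]
wrist_force: [-3.8, -7.7, 3.6]
opening: 0.166
gripper_force: 30.0
```

```bash
python3 -c "
from h import *
st([.56,-.167,.197],-258.5)
s=snap('side');np.savez('s5.npz',**s)
print(brown(s,(308,346,236,262)))
"
```

```text
t 13.7 pos [ 0.5595 -0.1727  0.1979] yaw 101.58 z [-0.003 -0.004 -1.   ] open 0.166 gf 30.0 F [-3.8 -7.7  3.6] T [-2.4   0.75  0.03] q [-0.02  0.34 -0.13  0.   -1.11 -2.92]
tool shift cm [0.55 0.16 0.09]
turn deg [-0.23  0.18  0.08]
[(np.int32(96), [326.7, 245.4]), (np.int32(7), [344.7, 255.1]), (np.int32(26), [312.8, 259.2])]
```

The brown area has grown to 96 px centred at (327,245), consistent with a third nut. Release, rise clear and look.

move_arm:
  series:
    - {"fingers":0,"dx":0,"dy":0,"dz":0,"ax":0,"ay":0,"az":0}
    - {"fingers":0,"dx":0,"dy":0,"dz":0,"ax":0,"ay":0,"az":0}
    - {"fingers":0,"dx":0,"dy":0,"dz":0,"ax":0,"ay":0,"az":0}
    - {"fingers":0,"dx":0,"dy":0,"dz":0,"ax":0,"ay":0,"az":0}
    - {"fingers":0,"dx":0,"dy":0,"dz":0,"ax":0,"ay":0,"az":0}

```text
time: 14.25
tool_pos: [0.5611, -0.1697, 0.1971]
orientation: [-0.0, 0.632, 0.775, 0.0]
wrist_force: [1.2, 0.2, 0.5]
opening: 0.479
gripper_force: 0.0
```

move_arm:
  series:
    - {"fingers":0,"dx":0,"dy":0,"dz":-2,"ax":0,"ay":0,"az":0}
    - {"fingers":0,"dx":0,"dy":0,"dz":-4,"ax":0,"ay":0,"az":0}
    - {"fingers":0,"dx":0,"dy":0,"dz":-6,"ax":0,"ay":0,"az":0}
    - {"fingers":0,"dx":0,"dy":0,"dz":-9,"ax":0,"ay":0,"az":0}
    - {"fingers":0,"dx":0,"dy":0,"dz":-12,"ax":0,"ay":0,"az":0}

```text
time: 14.75
tool_pos: [0.5609, -0.1697, 0.3181]
orientation: [-0.0, 0.632, 0.775, -0.0]
wrist_force: [0.8, 0.1, -0.1]
opening: 0.502
gripper_force: 0.0
```

move_arm:
  series:
    - {"fingers":0,"dx":4,"dy":2,"dz":0,"ax":0,"ay":0,"az":0}
    - {"fingers":0,"dx":8,"dy":4,"dz":0,"ax":0,"ay":0,"az":0}
    - {"fingers":0,"dx":12,"dy":6,"dz":0,"ax":0,"ay":0,"az":0}
    - {"fingers":0,"dx":16,"dy":8,"dz":0,"ax":0,"ay":0,"az":0}
    - {"fingers":0,"dx":20,"dy":10,"dz":0,"ax":0,"ay":0,"az":0}

```text
time: 15.25
tool_pos: [0.6239, -0.009, 0.3151]
orientation: [-0.014, 0.608, 0.794, 0.013]
wrist_force: [-0.4, 0.4, 1.4]
opening: 0.501
gripper_force: 0.0
```

```bash
python3 -c "
from h import *
st()
"
```

```text
t 15.25 pos [ 0.6239 -0.009   0.3151] yaw 105.16 z [-0.007  0.038 -0.999] open 0.501 gf 0.0 F [-0.4  0.4  1.4] T [-0.18 -0.15  0.05] q [ 0.23  0.34  0.19 -0.04 -1.41 -3.1 ]
```

The last joint is near its limit, so I'll rotate back and move further aside.

move_arm:
  series:
    - {"fingers":0,"dx":0,"dy":0,"dz":0,"ax":0,"ay":0,"az":-8}
    - {"fingers":0,"dx":3,"dy":-3,"dz":0,"ax":0,"ay":0,"az":-16}
    - {"fingers":0,"dx":6,"dy":-6,"dz":0,"ax":0,"ay":0,"az":-24}
    - {"fingers":0,"dx":10,"dy":-9,"dz":0,"ax":0,"ay":0,"az":-32}
    - {"fingers":0,"dx":14,"dy":-12,"dz":0,"ax":0,"ay":0,"az":-40}

```text
time: 15.75
tool_pos: [0.4698, 0.0937, 0.3197]
orientation: [-0.009, 0.298, 0.954, 0.017]
wrist_force: [1.3, 2.2, -0.4]
opening: 0.498
gripper_force: 0.0
```

move_arm:
  series:
    - {"fingers":0,"dx":0,"dy":0,"dz":0,"ax":0,"ay":0,"az":-8}
    - {"fingers":0,"dx":0,"dy":-3,"dz":0,"ax":0,"ay":0,"az":-8}
    - {"fingers":0,"dx":0,"dy":-6,"dz":0,"ax":0,"ay":0,"az":-8}
    - {"fingers":0,"dx":0,"dy":-9,"dz":0,"ax":0,"ay":0,"az":-8}
    - {"fingers":0,"dx":0,"dy":-9,"dz":0,"ax":0,"ay":0,"az":-8}

```text
time: 16.25
tool_pos: [0.4177, 0.0177, 0.3181]
orientation: [-0.007, 0.234, 0.972, 0.017]
wrist_force: [0.1, 0.4, 0.6]
opening: 0.499
gripper_force: 0.0
```

```bash
python3 -c "
from h import *
st()
t=snap('top');s=snap('side')
a=cv2.resize(t['color'][150:290,260:420,::-1],(400,350),interpolation=2)
b=cv2.resize(s['color'][140:280,260:420,::-1],(400,350),interpolation=2)
cv2.imwrite('pics/end.png',np.hstack([a,b]))
print(brown(s,(308,346,236,262)))"
```

```text
t 16.25 pos [0.4177 0.0177 0.3181] yaw 152.93 z [-0.006  0.037 -0.999] open 0.499 gf 0.0 F [0.1 0.4 0.6] T [-0.04 -0.28 -0.02] q [ 0.41 -0.04 -0.27 -0.04 -1.33 -2.44]
[(np.int32(90), [326.1, 245.3]), (np.int32(7), [344.7, 254.9]), (np.int32(28), [312.8, 259.1])]
```

View pics/end.png

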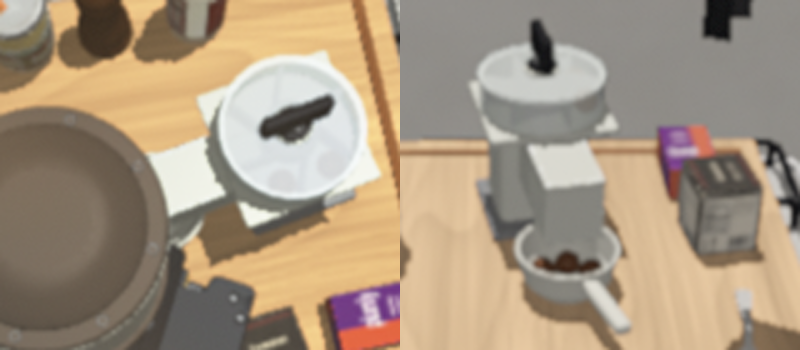

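The bowl stands under the spout with the brown nuts in it, around (567,262) in the side half. Only two nuts remain in the drum, at (283,178) and (328,163) in the top half. The knob is back in line with the chute, the other things look undisturbed, and the robot is clear.

```bash
python3 -c "
from h import *
print(ctrl.hand_in())"
```

```text
the job is handed in; nothing more can be done
None
```

The bowl is standing upright on the board under the spout with three nuts in it, the knob was turned three clicks clockwise and released, and the job is handed in (no verdict was returned).

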